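# Strip the stuck cover off a cutter tube

### The job

The orange cover of the cutter tube is jammed on its black base and the two come up together. Carry the tube to the slanting fork, slide the base's foot fully home under the yellow lips with the cover still on, then pull the cover straight off along the slant so that the base with its cutter stays home in the fork. Stand the cover gently (do not drop it), mouth down, in the free bay of the grey tray, and leave the green cover, spray can, padlock and jar where they are.

Things in the scene. Friction and masses are not known exactly. Their poses are not given: they have to be found in the camera images.
- base: inner part of the tube: black square foot 84 x 84 x 10 mm, on it a black square core 46 x 46 mm up to 72 mm, on that a steel cutter 32 mm in diameter up to 124 mm. About 0.36 kg. Origin: centre of the foot's underside; z up along the tube; x, y parallel to its sides
- pads (a point): point on the tube's axis 56 mm above the base's origin, level with two sprung rubber pads in the core's +y and -y faces (47 to 65 mm up, about 9 N each). They jam the cover with roughly 8 to 14 N of drag until it has been drawn off about 36 mm; lifted by the cover, the base comes along
- cover: outer part: orange square cap 56 x 56 mm outside, 49 x 49 inside, 100 mm high with a 5 mm closed top, about 0.12 kg. Origin: centre of the mouth (open lower edge); z towards the top; sides along x, y. At the start it is fully over the base, its origin 29 mm above the base's on the same axis, sides parallel (tube 129 mm high in all); draw it 95 mm along the axis to clear the cutter
- bed: the fork: fixed slanting steel bed 137 x 116 mm on a blue stand, tilted 25 degrees. Origin: the point of its surface where the centre of the foot's underside lies when fully home. x runs uphill along the slope (bed from -52 to +85 mm), y across, z is the bed's normal, leaning 25 degrees from vertical over the low end, which faces roughly to the robot and is closed by a 23 mm high stop bar (face at x = -42.5 mm)
- mouth (a point): the fork's open uphill mouth, on the bed at x = 30 mm, y = 0 of bed, same axes. From the stop to here run two yellow lips, underside 16 mm and top 23 mm above the bed, 56 mm apart for the core; under them the foot's channel is 92 mm wide. Uphill of it two flared guides, 14 mm high, 34 mm long, widen from 92 to about 114 mm
- bay (a point): centre of the floor of the tray's free bay; z up, x and y along the tray's sides. Tray: fixed, grey, 96 x 196 mm (x, y), 22 mm high, walls and middle divider 5 mm thick, floor 5 mm above the bench; two bays along y, each about 86 x 90 mm inside; the green cover stands in the other, 99 mm away along +y
- greencover: loose green cover, same shape as the orange one, already standing mouth down in the tray's other bay. Origin: centre of the mouth
- can: loose yellow spray can, 50 mm in diameter, 165 mm high, standing close beside the tube (80 to 90 mm between axes) on one of its four sides. Origin: centre of its underside
- padlock: loose brass padlock lying close beside the tube on another side, body 45 x 50 x 24 mm, shackle to +x reaching 57 mm. Origin: centre of the body's underside
- jar: loose clear jar with yellow lid, 68 mm in diameter, 85 mm high, standing. Origin: centre of its underside
Not all that is in view belongs to the job. There is more than one size of the cover; the job needs the middle-sized.

How it is judged (in metres and radians):
On the way, in this order (a step that is already met when the one before it is completed fails the run):
1. the base is fully home under the fork's lips with the cover still on (x of base in the frame of bed between -0.012 and 0.012 m and y of base in the frame of bed between -0.01 and 0.01 m and z of base in the frame of bed between -0.006 and 0.012 m and angle between the z axis of base and the z axis of bed, either way round below 0.14 rad and z of cover in the frame of base between 0.02 and 0.045 m), for 0.2 s.
2. the cover has been drawn off clear of the cutter while the base stays home (x of base in the frame of bed between -0.012 and 0.012 m and y of base in the frame of bed between -0.01 and 0.01 m and z of base in the frame of bed between -0.006 and 0.012 m and angle between the z axis of base and the z axis of bed, either way round below 0.14 rad and (z of cover in the frame of base above 0.124 m or horizontal distance between cover and base above 0.12 m)), for 0.1 s.
At the end, for the whole second after the job is handed in: Base home in the fork (within 12 mm along the slope, 10 mm across, -6 to 12 mm off the bed, axis within 8 degrees of its normal); orange cover mouth down on the free bay's floor, within 18 mm (x) and 20 mm (y) of its centre and 5 degrees of upright; both at rest, released (x of base in the frame of bed between -0.012 and 0.012 m and y of base in the frame of bed between -0.01 and 0.01 m and z of base in the frame of bed between -0.006 and 0.012 m and angle between the z axis of base and the z axis of bed, either way round below 0.14 rad and x of cover in the frame of bay between -0.018 and 0.018 m and y of cover in the frame of bay between -0.02 and 0.02 m and z of cover in the frame of bay between -0.004 and 0.006 m and angle between cover's own z axis and vertical below 0.1 rad and linear speed of each of cover, base below 0.02 m/s and contact force between the fingers and cover below 0.1 N and contact force between the fingers and base below 0.1 N); the robot touches nothing.
It fails at once if the green cover, can, padlock or jar was shifted by more than 30 mm (distance of any of can, padlock, greencover, jar from where it was at the start of the episode above 0.03 m).
It fails at once if the can, jar or green cover was knocked over (angle between any of can, jar, greencover's own z axis and vertical above 0.5 rad).
It fails at once if the cover was dropped (linear speed of cover above 0.7 m/s and contact force between the fingers and cover below 0.1 N and height (world z) of cover below 0.2 m).
It fails at once if the base was tipped right over (angle between base's own z axis and vertical above 1.2 rad).
It also fails if it takes over 58 s, if anything falls off the work surface, if the arm or the gripper's body presses on something with over 40 N, if the wrist force passes 120 N, or if a joint passes its speed limit or range.

### The arm

A 6-joint arm with a two-finger parallel gripper is mounted at the origin on the work surface. World frame = base frame: x ahead of the robot, y to its left, z up, the work surface at z = 0. Lengths are in mm, angles in degrees, forces in N, time in s.
With the tool pointing down it reaches from about 425 to 1125 mm from the base axis. Payload 14.9 kg.
Tool frame: the origin (TCP) lies at the centre of the arm's flange, where the gripper is bolted on; the fingertips stand 191 mm ahead of it and the grasp point (between the pads) lies 172 mm ahead of it; z points along the fingers, y is the direction in which the jaws open and shut (so a half turn about z gives the same grasp; the last joint's range is limited). The gripper opens to 91 mm and grips with 3 to 60 N. Pads are 32 mm wide; open, the fingers measure 118 mm over their backs; the gripper's body (76 mm by 178 mm) begins 60 mm behind the grasp point.
Start: joints at [73.551, 21.709, 99.362, -0, 58.929, -1.908], TCP at [175.766, 677.589, 404.732] pointing down, gripper open.
Joint ranges: [-158.91, 158.91], [-42.39, 125.64], [0.06, 152.35], [-60.88, 240.88], [17.5, 164.5], [-176.32, 176.32]. Speed limits (degrees/s): [108.29, 108.29, 136.94, 180, 180, 180].

### API

Orientations are given as [roll, pitch, yaw] about the fixed x, y, z axes, in that order (R = Rz(yaw) Ry(pitch) Rx(roll)).
In Python, from plant import ctrl gives the robot as it stands.
- The arm moves only by the tool apply_moves, never from a script. Its argument "deltas" is a list of rows, each a list of 7 numbers: the shift along the tool's x, y, z in units of 30 mm (1.0 is 30 mm), then the turn, a rotation vector about the tool's x, y, z in units of 8 degrees (1.0 is 8 degrees), then the finger opening in mm, from 0 to 91.2. In form: [[tx, ty, tz, wx, wy, wz, fingers], ...]. A call has 1 to 8 rows; each row is the pose to reach, as a shift and turn from the pose commanded when the call began, along the tool's axes at that moment; what a row does not reach only later rows make up. A row lasts 1/8 s, in which the tool goes at most 62.5 mm and 10.7 degrees, less where a joint would pass 70% of its speed; a pose out of reach is approached as far as the arm can. A call with a gripper value outside its range is refused whole. The fingers move at their own pace and stop on an object; the grip force is fixed at half the most. Time passes only in rows, so rows that repeat a pose let the fingers close. It gives the time, the measured TCP pose, the force and the opening at its end, in the units of the state.
- ctrl.state(): the state, without advancing time (a new reading comes with each control period).
- ctrl.camera(name): name is "side" or "top"; returns the picture (400x640x3 uint8, blue, green, red); there is no depth.
- ctrl.get_calibration(name): a dict with "mtx" (3x3 intrinsics, pixels), "rvec" (rotation vector, rad) and "tvec" (3), from world to camera coordinates, as OpenCV has them. Camera axes: x right, y down, z forward; pixel columns grow to the right and rows downward; lengths in mm; the calibration is good to about 2 mm. A picture is of the moment at which its call begins. get_calibration takes no time and is no camera call.
- ctrl.sign_off(): hands the job in, once; it reports no verdict.
Trained networks look in the newest picture that a camera, given by its name, has taken for a name from the list of things; names that differ only in an ending like _2 or _b are one class to them, and where a whole thing is asked for, a point or a joint stands for the part that bears it (a point fixed in the world has none). Each returns a list of dicts, best first, with "conf" (0 to 1); they miss things now and then, are a little off and sometimes report something else, mostly with a low value. They report only what shows in the picture. A call takes as long as a camera call. They do not tell look-alikes from the thing itself.
- ctrl.spot_in(camera, query): "centre" ([column, row] in pixels, amid what is visible of it).
- ctrl.silhouettes(camera, query): "pixels" (400x640 bool, what is visible of it) and "centre" ([column, row] in pixels, amid what is visible of it).
The state is a dict: "time_s": time; "qpos": joint angles; "joint_velocities": joint speeds; "effort": joint torques, N m; "eef_pos": TCP position; "ee_rot": TCP orientation; "contact_force": force on the tool from outside, world axes, zero at the start; "wrist_torque": the same for the moment, N m; "grip_width": opening from 0.0 (shut) to 1.0 (fully open).
Only numpy, scipy, OpenCV 4.12 (cv2) and the standard library are available. Lean on these libraries where they do the work, as an engineer would, in place of code of your own. Each camera call takes 0.05 s, during which the arm holds its last target.

## Working session

There is one attempt and no reset: what is moved stays moved. The work goes in short steps, Python scripts to look and compute and a tool call to move; the robot and the scene stay as the last step left them, time stands still between calls to the robot, and variables do not carry over. Pictures are saved under pics/ and viewed, and the job is handed in when it is done.

Besides the shell and the picture viewer there is one more tool, called after ">>>" as a command line: name --pt "numbers of a row" for each row, then --argument value for the rest. apply_moves: Moves the arm, as the interface text tells. Its arguments: {"type":"object","properties":{"deltas":{"type":"array","items":{"type":"array","items":{"type":"number"}}}},"required":["deltas"]}

```bash
mkdir -p pics; ls; python3 - <<'E'
from plant import ctrl
import cv2
for n in ("side","top"):
    cv2.imwrite(f"pics/{n}0.png",ctrl.camera(n)); c=ctrl.get_calibration(n); print(n,c)
print(ctrl.state())
E
```

```text
pics
side {'mtx': array([[464.89065846,   0.        , 319.27336483],
       [  0.        , 464.89065846, 199.44013401],
       [  0.        ,   0.        ,   1.        ]]), 'rvec': array([ 2.16287653,  0.41883414, -0.21886603]), 'tvec': array([-481.89857109,   -3.84279157, 1243.04838853])}
top {'mtx': array([[457.54813813,   0.        , 315.70446367],
       [  0.        , 457.54813813, 199.85045813],
       [  0.        ,   0.        ,   1.        ]]), 'rvec': array([ 2.15591329, -2.09729241,  0.18025497]), 'tvec': array([  31.18561038,  528.21931806, 1120.37967572])}
{'time_s': 0.1, 'qpos': array([ 7.35494859e+01,  2.17354061e+01,  9.93914520e+01,  2.46281700e-03,
        5.89288041e+01, -1.90652864e+00]), 'joint_velocities': array([ 0.07238173, -0.12672324, -0.10014738,  0.03864175,  0.0072243 ,
        0.04245987]), 'effort': array([ 1.14708680e-03, -7.65038395e+01, -4.35300493e+01,  6.52816496e-02,
        3.97602038e-02, -1.41348079e-05]), 'eef_pos': array([175.72606971, 677.41619197, 404.16204034]), 'ee_rot': array([-1.79944439e+02, -3.95889607e-03,  1.65454740e+02]), 'contact_force': array([-0.18848456,  0.84545457, -0.11738498]), 'wrist_torque': array([-0.00966479,  0.02877674,  0.04638623]), 'grip_width': 1.0005344524704174}
```

View pics/side0.png

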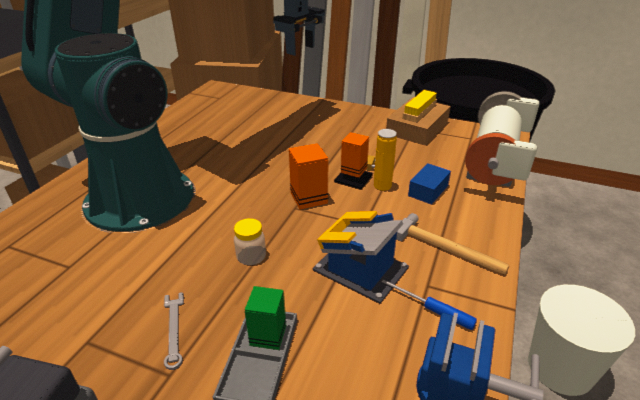

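View pics/top0.png

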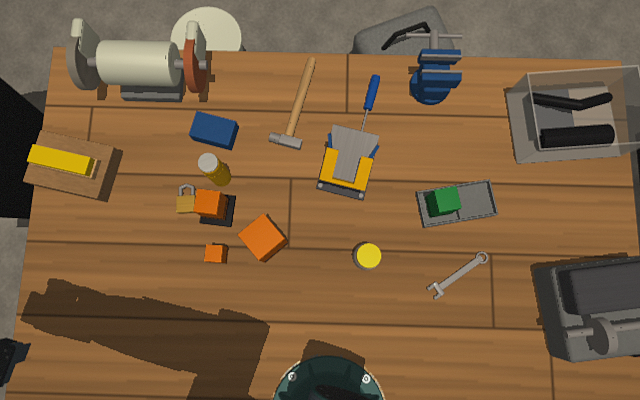

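```bash
cat > h.py <<'E'
import numpy as np, cv2
from scipy.spatial.transform import Rotation as Rt
class Cam:
    def __init__(s,ctrl,n):
        c=ctrl.get_calibration(n); s.K=c['mtx']; s.rv=c['rvec']; s.t=c['tvec']; s.R=cv2.Rodrigues(s.rv)[0]
    def proj(s,P):
        return cv2.projectPoints(np.asarray(P,float).reshape(-1,3),s.rv,s.t,s.K,None)[0][:,0]
    def ray(s,p):
        d=s.R.T@np.linalg.inv(s.K)@np.array([p[0],p[1],1.]); return -s.R.T@s.t, d/np.linalg.norm(d)
    def atz(s,p,z):
        o,d=s.ray(p); return o+d*(z-o[2])/d[2]
def tri(ca,pa,cb,pb):
    o1,d1=ca.ray(pa);o2,d2=cb.ray(pb)
    A=np.array([d1,-d2]).T; k=np.linalg.lstsq(A,o2-o1,rcond=None)[0]
    a=o1+k[0]*d1;b=o2+k[1]*d2
    return (a+b)/2,np.linalg.norm(a-b)
E
python3 - <<'E'
from plant import ctrl
from h import *
import pickle
D={}
for n in ("top","side"):
    c=Cam(ctrl,n); print(n,'cam at',-c.R.T@c.t)
    for q in ("cover","base","bed","bay","greencover","can","padlock","jar"):
        r=ctrl.silhouettes(n,q)
        D[n,q]=r
        print(n,q,[(round(x['conf'],2),np.round(x['centre']),x['pixels'].sum()) for x in r])
pickle.dump(D,open('D.pkl','wb')); print(ctrl.state()['time_s'])
E
```

```text
top cam at [ 323.6409618    35.56706626 1195.50421148]
top cover [(0.92, array([214., 252.]), np.int64(368)), (0.77, array([262., 239.]), np.int64(1388)), (0.57, array([210., 201.]), np.int64(863))]
top base [(0.96, array([226., 215.]), np.int64(406))]
top bed [(0.88, array([349., 156.]), np.int64(2783))]
top bay [(0.63, array([465., 204.]), np.int64(2143))]
top greencover [(0.68, array([442., 200.]), np.int64(836))]
top can [(0.62, array([214., 169.]), np.int64(640))]
top padlock [(0.62, array([186., 202.]), np.int64(408)), (0.38, array([352., 159.]), np.int64(2670))]
top jar [(0.78, array([366., 255.]), np.int64(586))]
side cam at [ 827.84434641 -756.10103888  721.38426181]
side cover [(0.96, array([351., 153.]), np.int64(1052)), (0.63, array([307., 172.]), np.int64(2221))]
side base [(0.9, array([357., 180.]), np.int64(370))]
side bed [(0.72, array([361., 233.]), np.int64(2612))]
side bay [(0.68, array([253., 370.]), np.int64(3619)), (0.29, array([354., 177.]), np.int64(422))]
side greencover [(0.93, array([267., 315.]), np.int64(2203))]
side can [(0.78, array([384., 159.]), np.int64(1138))]
side padlock []
side jar [(0.73, array([248., 241.]), np.int64(1242)), (0.59, array([386., 161.]), np.int64(1133))]
0.9
```

The side view shows the tube at (352,165) with its black foot, the can at (385,160), the fork at (360,245), the tray at (255,360) and a larger orange decoy at (308,175). The top view shows the tube at (212,205), the padlock at (186,200), the can at (213,168) and the fork at (348,160). I'll zoom in next.

```bash
python3 - <<'E'
import cv2
t=cv2.imread('pics/top0.png');s=cv2.imread('pics/side0.png')
def crop(i,x0,y0,x1,y1,f,n): cv2.imwrite(n,cv2.resize(i[y0:y1,x0:x1],None,fx=f,fy=f,interpolation=cv2.INTER_CUBIC))
crop(t,165,140,265,240,6,'pics/c_tt.png')
crop(t,300,110,400,210,6,'pics/c_tf.png')
crop(t,405,165,505,240,7,'pics/c_tb.png')
crop(s,320,115,420,215,6,'pics/c_st.png')
crop(s,305,200,425,300,6,'pics/c_sf.png')
crop(s,210,280,310,400,5,'pics/c_sb.png')
E
```

```text
(no output)
```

View pics/c_tt.png

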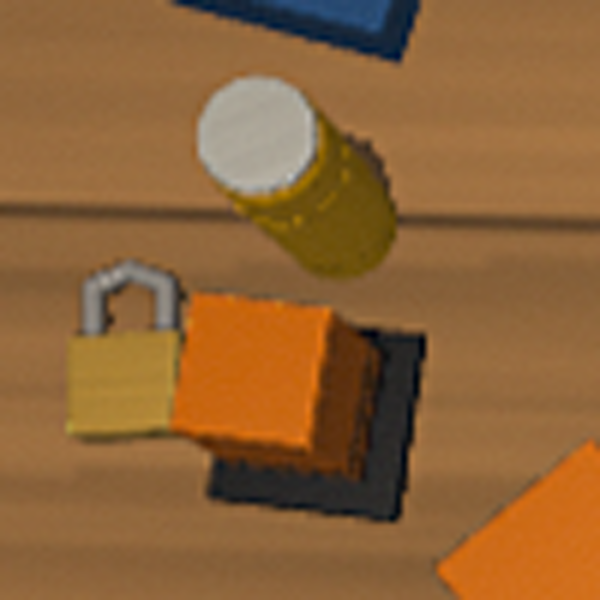

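View pics/c_tf.png

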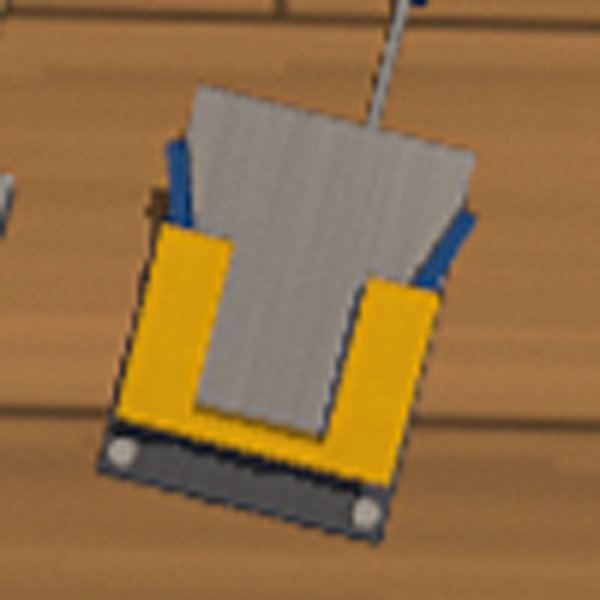

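View pics/c_tb.png

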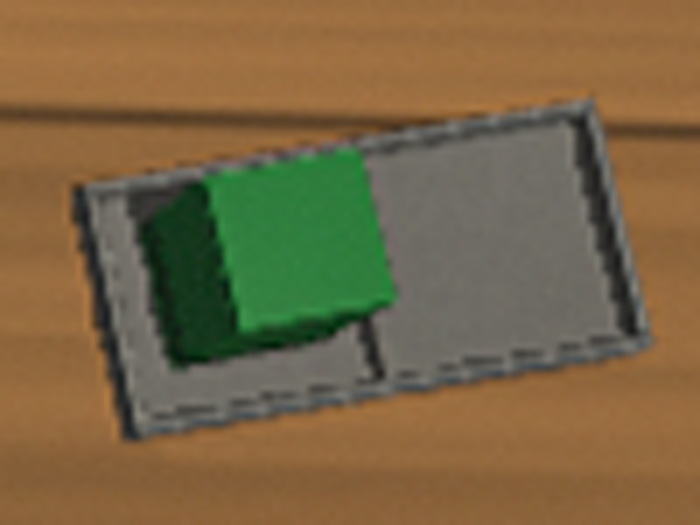

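View pics/c_st.png

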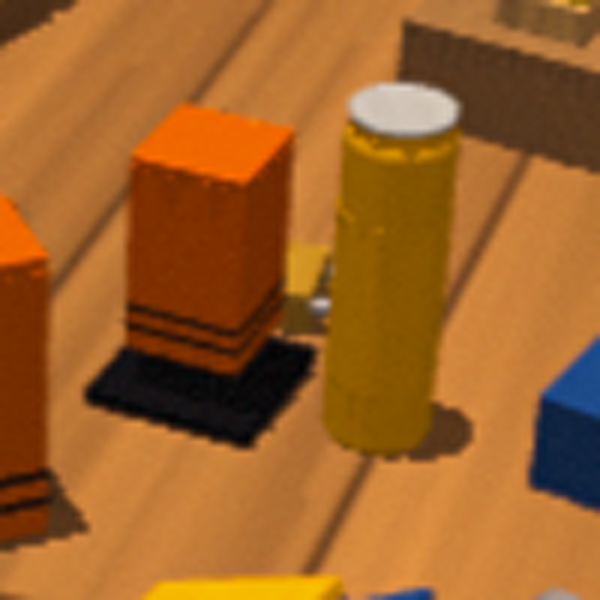

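View pics/c_sf.png

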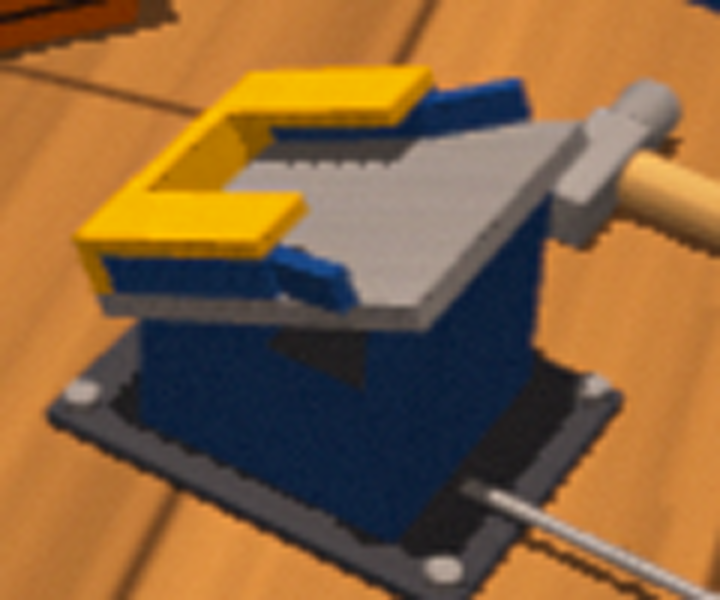

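View pics/c_sb.png

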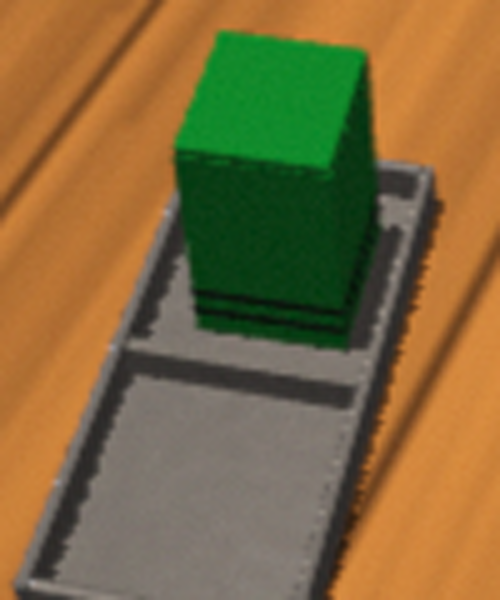

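```bash
cat > fit.py <<'E'
from plant import ctrl
from h import *
from scipy.optimize import least_squares
cams={n:Cam(ctrl,n) for n in("top","side")}
def px(c,x0,y0,f): return [x0+(c[0]+.5)/f-.5, y0+(c[1]+.5)/f-.5]
def fit(name,kp,p0,pose):
    def res(p,raw=False):
        R,t=pose(p); out=[]
        for cam,pix,loc in kp:
            out.append(cams[cam].proj(R@np.array(loc,float)+t)[0]-pix)
        return np.array(out) if raw else np.ravel(out)
    s=least_squares(res,p0,loss='soft_l1')
    print(name,np.round(s.x,2)); print(np.round(res(s.x,True),1).tolist())
    return s.x
T=lambda c:px(c,165,140,6); S=lambda c:px(c,320,115,6)
h=28
kp=[("top",T(c),l) for c,l in [((190,293),(h,h,129)),((333,308),(h,-h,129)),((310,452),(-h,-h,129)),((173,432),(-h,h,129)),((425,333),(42,-42,10)),((402,518),(-42,-42,5)),((208,497),(-42,42,5))]]
kp+=[("side",S(c),l) for c,l in [((187,103),(-h,h,129)),((293,127),(h,h,129)),((245,185),(h,-h,129)),((132,155),(-h,-h,129)),((317,348),(42,42,10)),((248,443),(42,-42,3)),((88,393),(-42,-42,5))]]
yawpose=lambda p:(Rt.from_euler('z',p[2],degrees=True).as_matrix(),np.array([p[0],p[1],0]))
tube=fit('tube',kp,[500,300,0],yawpose)
F=lambda c:px(c,300,110,6); S=lambda c:px(c,305,200,6)
kp=[("top",F(c),l) for c,l in [((200,88),(85,58,0)),((473,155),(85,-58,0)),((233,240),(30,28,23)),((368,277),(30,-28,23)),((163,225),(30,58,23)),((440,292),(30,-58,23)),((195,408),(-42.5,28,23)),((325,438),(-42.5,-28,23)),((118,418),(-52,58,23)),((390,487),(-52,-58,23))]]
kp+=[("side",S(c),l) for c,l in [((585,125),(85,58,0)),((422,309),(85,-58,0)),((303,198),(30,-28,23)),((262,244),(30,-58,23)),((78,238),(-52,-58,23)),((432,70),(30,58,23)),((387,116),(30,28,23)),((250,70),(-52,58,23)),((150,190),(-42.5,-28,23)),((228,115),(-42.5,28,23))]]
def bedpose(p): return (Rt.from_euler('z',p[2],degrees=True)*Rt.from_euler('y',-25,degrees=True)).as_matrix(),np.array([p[0],p[1],p[3]])
bed=fit('bed',kp,[550,0,10,100],bedpose)
B=lambda c:px(c,405,165,7); S=lambda c:px(c,210,280,5)
kp=[("top",B(c),l) for c,l in [((82,188),(48,145.75,22)),((132,435),(-48,145.75,22)),((648,345),(-48,-50.25,22)),((595,100),(48,-50.25,22))]]
kp+=[("side",S(c),l) for c,l in [((432,168),(48,145.75,22)),((18,585),(-48,-50.25,22)),((122,348),(-43,47.75,22))]]
bay=fit('bay',kp,[450,-250,-10],yawpose)
kp=[("top",px((257,135),165,140,6),(0,0,165)),("side",px((404,110),320,115,6),(0,0,165))]
can=fit('can',kp,[550,300],lambda p:(np.eye(3),np.array([p[0],p[1],0])))
np.save('poses.npy',np.concatenate([tube,bed,bay]))
E
python3 fit.py
```

```text
tube [502.06 303.12  -5.3 ]
[[0.7, -0.0], [0.1, 0.2], [0.2, -0.6], [-0.4, -0.1], [0.3, 0.2], [-0.4, 1.1], [0.3, 0.8], [-0.5, -0.3], [0.8, 0.0], [0.6, -0.6], [-0.0, -0.3], [0.7, -0.6], [0.5, 0.4], [-0.5, 0.4]]
bed [614.37 -30.86 -12.82  88.82]
[[-0.2, -0.0], [0.5, 0.1], [0.3, 0.6], [0.3, -0.0], [0.0, 0.2], [0.3, 0.5], [-0.3, 1.0], [0.1, 1.5], [-0.1, 0.1], [0.1, -0.1], [0.4, -0.5], [-0.0, -0.1], [1.1, -0.3], [0.0, 0.1], [-0.2, 0.4], [0.5, -0.3], [1.0, -0.8], [0.7, 0.7], [-0.7, 0.8], [0.5, -0.1]]
bay [ 543.44 -368.97   11.7 ]
[[0.2, 0.0], [1.0, 0.8], [1.4, 0.4], [0.1, -0.3], [0.9, -1.0], [-0.4, 0.4], [1.3, -1.9]]
can [587.82 297.94]
[[0.3, 0.3], [0.4, -0.7]]
```

```bash
cat > plan.py <<'E'
from plant import ctrl
from h import *
P=np.load('poses.npy'); tube=P[:3]; bed=P[3:7]; bay=P[7:10]
Rbed=(Rt.from_euler('z',bed[2],degrees=True)*Rt.from_euler('y',-25,degrees=True)).as_matrix(); tbed=np.array([bed[0],bed[1],bed[3]])
FL=np.diag([-1.,1,-1])
def down(yaw): return Rt.from_euler('z',yaw,degrees=True).as_matrix()@FL
GR=95.
def bedtcp(x,y,z): # base origin at bed x,y,z, grasp GR up the axis
    return tbed+Rbed@np.array([x,y,z+GR+172]), Rbed@FL
def delta(pos,R):
    s=ctrl.state(); R0=Rt.from_euler('xyz',s['ee_rot'],degrees=True).as_matrix()
    d=R0.T@(np.array(pos)-s['eef_pos'])/30; w=Rt.from_matrix(R0.T@R).as_rotvec(degrees=True)/8
    print('t',round(s['time_s'],2),'pos',np.round(s['eef_pos'],1),'rot',np.round(s['ee_rot'],1),'F',np.round(s['contact_force'],1),'g',round(s['grip_width']*91.2,1))
    print('delta',np.round(d,3),np.round(w,3), 'mm',round(np.linalg.norm(d)*30),'deg',round(np.linalg.norm(w)*8,1))
E
python3 - <<'E'
from plan import *
c=Cam(ctrl,'top')
print('big cover corners z130',[np.round(c.atz(p,130)[:2]) for p in [(239,236),(263,214),(288,242),(263,262)]])
print('padlock',[np.round(c.atz(p,24)[:2]) for p in [(176,196),(195,212),(186,183)]])
delta([tube[0],tube[1],440],down(tube[2])); delta([tube[0],tube[1],GR+172],down(tube[2]))
E
```

```text
big cover corners z130 [array([422., 222.]), array([475., 168.]), array([411., 107.]), array([363., 163.])]
padlock [array([531., 410.]), array([491., 358.]), array([567., 387.])]
t 0.9 pos [175.8 677.6 404.8] rot [-180.     0.   165.5] F [-0.  -0.3  0.1] g 91.1
delta [-13.662  -9.352  -1.175] [-0.     0.    -1.155] mm 498 deg 9.2
t 0.9 pos [175.8 677.6 404.8] rot [-180.     0.   165.5] F [-0.  -0.3  0.1] g 91.1
delta [-13.662  -9.352   4.592] [-0.     0.    -1.155] mm 515 deg 9.2
```

>>> apply_moves --pt "-1.0 -0.7 -0.3 0 0 -0.2 91" --pt "-2.7 -1.9 -0.6 0 0 -0.4 91" --pt "-4.6 -3.2 -0.9 0 0 -0.6 91" --pt "-6.5 -4.5 -1.18 0 0 -0.8 91" --pt "-8.4 -5.8 -1.18 0 0 -1.0 91" --pt "-10.3 -7.1 -1.18 0 0 -1.155 91" --pt "-12.1 -8.3 -1.18 0 0 -1.155 91" --pt "-13.66 -9.35 -1.18 0 0 -1.155 91"

```text
time_s: 1.9
eef_pos: [487.1, 319.5, 440.4]
ee_rot: [180.0, 0.0, 174.7]
contact_force: [0.5, 1.0, -0.4]
grip_width: 0.996
```

>>> apply_moves --pt "0 0 0 0 0 0 91" --pt "0 0 0 0 0 0 91"

```text
time_s: 2.15
eef_pos: [485.9, 321.3, 440.1]
ee_rot: [180.0, -0.0, 174.7]
contact_force: [0.1, -0.0, 0.6]
grip_width: 0.998
```

```bash
python3 - <<'E'
from plan import *
delta([tube[0],tube[1],GR+172],down(tube[2]))
cv2.imwrite('pics/t1.png',ctrl.camera('top')[100:260,140:300].repeat(4,0).repeat(4,1))
cv2.imwrite('pics/s1.png',ctrl.camera('side')[50:250,260:460].repeat(3,0).repeat(3,1))
E
```

```text
t 2.15 pos [485.9 321.3 440.1] rot [180.   -0.  174.7] F [ 0.1 -0.   0.6] g 91.0
delta [-0.594 -0.554  5.77 ] [ 0.001 -0.002 -0.005] mm 175 deg 0.0
```

View pics/s1.png

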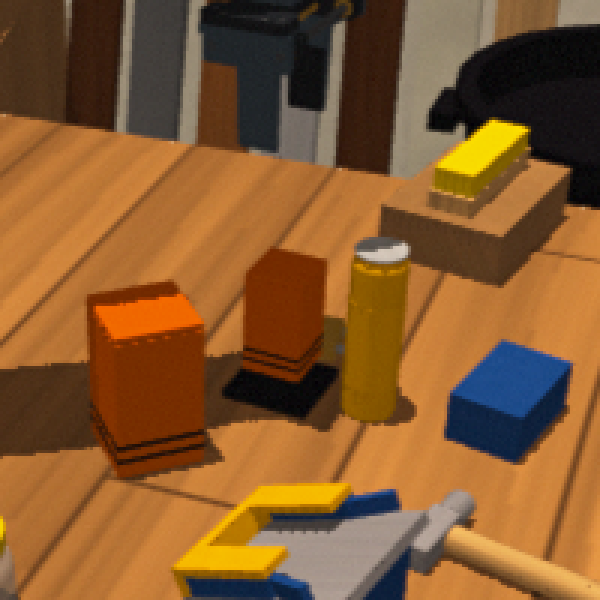

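```bash
python3 - <<'E'
from plan import *
print(Cam(ctrl,'side').proj([[486,321,268],[486,321,249],[486,321,440]]),Cam(ctrl,'top').proj([[486,321,268]]))
E
```

```text
[[354.02410535  85.00870539]
 [353.72319498  92.09899122]
 [357.02982618  14.18555796]] [[181.36998758 197.17092057]]
```

View pics/t1.png

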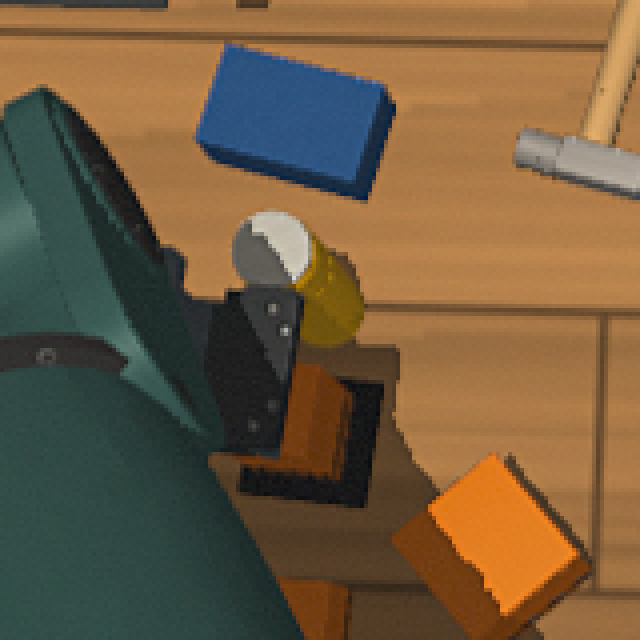

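The fingertips appear at about (353,85) in the side view, as projected, and the tube is clear below. I'll shift sideways, then go down.

>>> apply_moves --pt "-0.3 -0.28 0 0 0 0 91" --pt "-0.594 -0.554 0.3 0 0 0 91" --pt "-0.594 -0.554 1.2 0 0 0 91" --pt "-0.594 -0.554 2.3 0 0 0 91" --pt "-0.594 -0.554 3.4 0 0 0 91" --pt "-0.594 -0.554 4.5 0 0 0 91" --pt "-0.594 -0.554 5.3 0 0 0 91" --pt "-0.594 -0.554 5.77 0 0 0 91"

```text
time_s: 3.25
eef_pos: [502.1, 302.6, 265.3]
ee_rot: [-179.9, -0.1, 174.7]
contact_force: [0.5, -0.5, 0.8]
grip_width: 0.995
```

>>> apply_moves --pt "0 0 0 0 0 0 91" --pt "0 0 0 0 0 0 91"

```text
time_s: 3.5
eef_pos: [502.6, 303.1, 267.8]
ee_rot: [180.0, 0.1, 174.7]
contact_force: [0.3, 0.8, 1.4]
grip_width: 0.996
```

```bash
python3 - <<'E'
from plan import *
delta([tube[0],tube[1],GR+172],down(tube[2]))
cv2.imwrite('pics/t2.png',ctrl.camera('top')[100:260,140:300].repeat(4,0).repeat(4,1))
cv2.imwrite('pics/s2.png',ctrl.camera('side')[50:250,260:460].repeat(3,0).repeat(3,1))
E
```

```text
t 3.5 pos [502.6 303.1 267.8] rot [1.800e+02 1.000e-01 1.747e+02] F [0.3 0.8 1.4] g 90.8
delta [ 0.017 -0.002  0.026] [0.004 0.006 0.   ] mm 1 deg 0.1
```

View pics/s2.png

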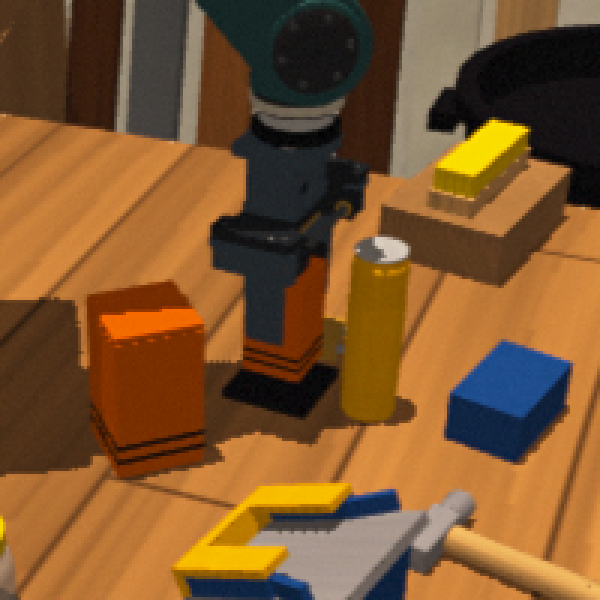

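The finger straddles the cover squarely and clears the can. Closing.

>>> apply_moves --pt "0 0 0 0 0 0 40" --pt "0 0 0 0 0 0 40" --pt "0 0 0 0 0 0 40" --pt "0 0 0 0 0 0 40" --pt "0 0 0 0 0 0 40" --pt "0 0 0 0 0 0 40"

```text
time_s: 4.35
eef_pos: [502.2, 303.1, 267.0]
ee_rot: [-180.0, -0.0, 174.7]
contact_force: [-1.0, -0.8, -0.0]
grip_width: 0.609
```

>>> apply_moves --pt "0 0 -0.15 0 0 0 40" --pt "0 0 -0.5 0 0 0 40" --pt "0 0 -1.0 0 0 0 40" --pt "0 0 -1.5 0 0 0 40"

```text
time_s: 4.85
eef_pos: [502.3, 303.1, 313.4]
ee_rot: [180.0, 0.0, 174.7]
contact_force: [-0.1, 0.5, -4.3]
grip_width: 0.612
```

```bash
python3 - <<'E'
from plan import *
delta([tube[0],tube[1],GR+172+200],down(tube[2]))
cv2.imwrite('pics/s3.png',ctrl.camera('side')[50:250,260:460].repeat(3,0).repeat(3,1))
E
```

```text
t 4.85 pos [502.3 303.1 313.4] rot [180.    0.  174.7] F [-0.1  0.5 -4.3] g 55.8
delta [ 4.000e-03  2.000e-03 -5.119e+00] [0.002 0.003 0.   ] mm 154 deg 0.0
```

View pics/s3.png

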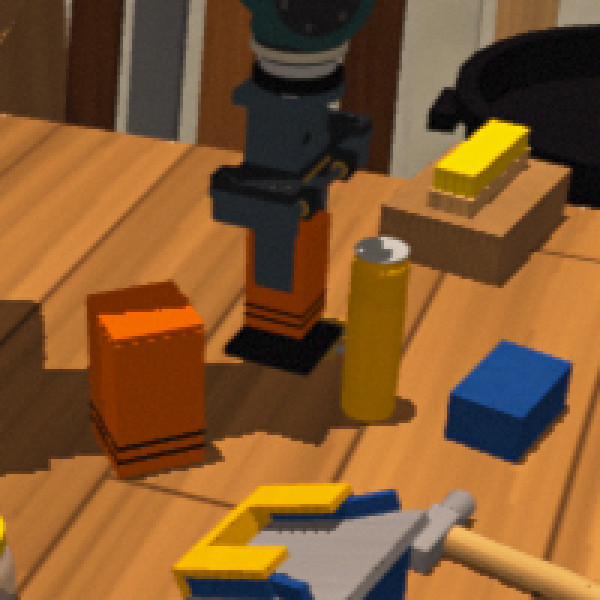

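Base and cover came up together, with about 4.5 N of load. I'll lift higher next.

>>> apply_moves --pt "0 0 -0.3 0 0 0 40" --pt "0 0 -1.0 0 0 0 40" --pt "0 0 -1.8 0 0 0 40" --pt "0 0 -2.6 0 0 0 40" --pt "0 0 -3.4 0 0 0 40" --pt "0 0 -4.2 0 0 0 40" --pt "0 0 -4.8 0 0 0 40" --pt "0 0 -5.1 0 0 0 40"

```text
time_s: 5.9
eef_pos: [502.2, 303.0, 465.9]
ee_rot: [180.0, 0.0, 174.7]
contact_force: [-0.7, 0.2, -4.7]
grip_width: 0.617
```

```bash
python3 - <<'E'
from plan import *
for z in (100,60,3): print(z); p,R=bedtcp(92,0,z); print(p); delta(p,R)
E
```

```text
100
[544.43958325 -14.9501997  460.31280466]
t 5.9 pos [502.2 303.  465.9] rot [180.    0.  174.7] F [-0.7  0.2 -4.7] g 56.2
delta [ -2.381 -10.424   0.184] [ 0.208 -3.116  0.924] mm 321 deg 26.1
60
[560.9230916  -18.70038169 424.06049318]
t 5.9 pos [502.2 303.  465.9] rot [180.    0.  174.7] F [-0.7  0.2 -4.7] g 56.2
delta [ -2.939 -10.498   1.393] [ 0.208 -3.116  0.924] mm 330 deg 26.1
3
[584.41209099 -24.04439102 372.40094932]
t 5.9 pos [502.2 303.  465.9] rot [180.    0.  174.7] F [-0.7  0.2 -4.7] g 56.2
delta [ -3.734 -10.604   3.115] [ 0.208 -3.116  0.924] mm 350 deg 26.1
```

>>> apply_moves --pt "-0.1 -0.4 0 0.01 -0.1 0.03 40" --pt "-0.3 -1.3 0 0.03 -0.4 0.1 40" --pt "-0.55 -2.4 0 0.05 -0.7 0.2 40" --pt "-0.8 -3.5 0 0.07 -1.05 0.3 40" --pt "-1.05 -4.6 0 0.09 -1.4 0.4 40" --pt "-1.3 -5.7 0.05 0.11 -1.7 0.5 40" --pt "-1.55 -6.8 0.1 0.13 -2.05 0.6 40" --pt "-1.75 -7.7 0.13 0.15 -2.3 0.68 40"

```text
time_s: 6.9
eef_pos: [532.7, 66.3, 459.8]
ee_rot: [-179.6, 18.4, 169.2]
contact_force: [0.8, 0.3, -4.9]
grip_width: 0.614
```

```bash
python3 - <<'E'
from plan import *
for z in (100,): print(z); p,R=bedtcp(92,0,z); print(p); delta(p,R)
E
```

```text
100
[544.43958325 -14.9501997  460.31280466]
t 6.9 pos [532.7  66.3 459.8] rot [-179.6   18.4  169.2] F [ 0.8  0.3 -4.9] g 56.0
delta [-0.852 -2.586  0.285] [ 0.045 -0.822  0.24 ] mm 82 deg 6.9
```

>>> apply_moves --pt "-0.2 -0.7 0.08 0.01 -0.2 0.06 40" --pt "-0.45 -1.4 0.15 0.02 -0.45 0.13 40" --pt "-0.7 -2.1 0.22 0.035 -0.68 0.2 40" --pt "-0.852 -2.586 0.285 0.045 -0.822 0.24 40" --pt "-0.852 -2.586 0.285 0.045 -0.822 0.24 40" --pt "-0.852 -2.586 0.285 0.045 -0.822 0.24 40"

```text
time_s: 7.65
eef_pos: [544.8, -12.9, 461.1]
ee_rot: [179.9, 24.9, 167.2]
contact_force: [0.2, -0.2, -4.4]
grip_width: 0.614
```

```bash
python3 - <<'E'
from plan import *
for z in (100,30,): print(z); p,R=bedtcp(92,0,z); delta(p,R)
cv2.imwrite('pics/t4.png',cv2.resize(ctrl.camera('top')[90:230,270:430],None,fx=4.5,fy=4.2))
cv2.imwrite('pics/s4.png',cv2.resize(ctrl.camera('side')[100:300,270:470],None,fx=3,fy=3))
E
```

```text
100
t 7.65 pos [544.8 -12.9 461.1] rot [179.9  24.9 167.2] F [ 0.2 -0.2 -4.4] g 56.0
delta [ 0.009 -0.069  0.025] [ 0.01  -0.007  0.004] mm 2 deg 0.1
30
t 7.65 pos [544.8 -12.9 461.1] rot [179.9  24.9 167.2] F [ 0.2 -0.2 -4.4] g 56.0
delta [ 0.007 -0.073  2.359] [ 0.01  -0.007  0.004] mm 71 deg 0.1
```

View pics/s4.png

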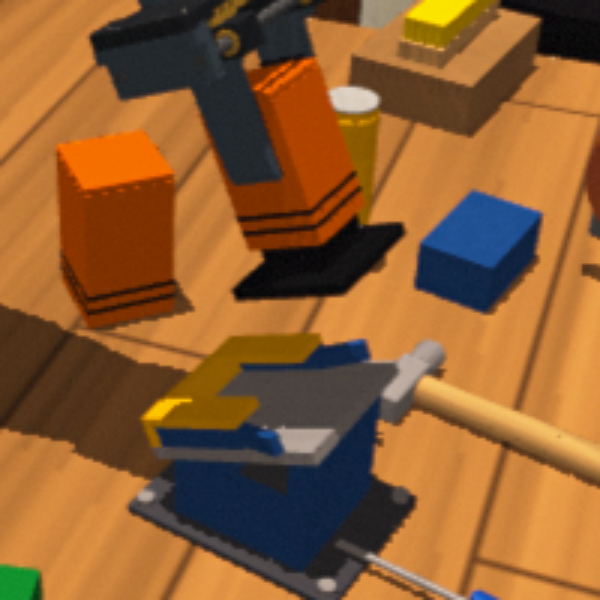

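View pics/t4.png

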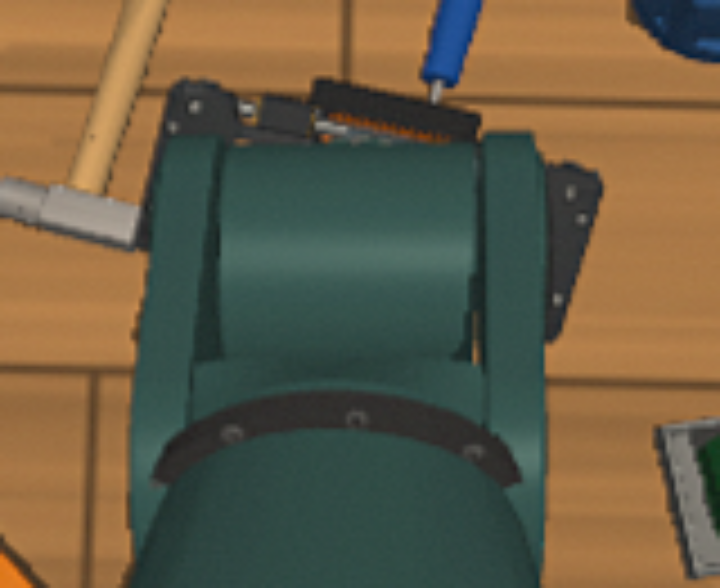

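```bash
cat >> plan.py <<'E'
def overlay(off,x0,y0,f,cam='side'):
    """predicted tube drawn: base pose from present tcp, off=cover draw, printed foot corner pixels in crop"""
    s=ctrl.state(); R0=Rt.from_euler('xyz',s['ee_rot'],degrees=True).as_matrix(); 
    base=s['eef_pos']+R0@np.array([0,0,172+GR]); Rb=R0@FL
    b=Rbed.T@(base-tbed); print('base in bed',np.round(b,1))
    q=np.array([[sx*42,sy*42,z] for z in(0,10) for sx,sy in((1,1),(1,-1),(-1,-1),(-1,1))])@Rb.T+base
    print(np.round((Cam(ctrl,cam).proj(q)-[x0,y0]+.5)*f).tolist())
E
python3 - <<'E'
from plan import *
overlay(0,270,100,3)
E
```

```text
base in bed [ 92.3   2.8 101. ]
[[410.0, 234.0], [347.0, 297.0], [237.0, 303.0], [302.0, 243.0], [406.0, 220.0], [342.0, 283.0], [231.0, 289.0], [298.0, 230.0]]
```

>>> apply_moves --pt "0 -0.03 0.4 0 0 0 40" --pt "0 -0.07 1.0 0.01 0 0 40" --pt "0 -0.07 1.6 0.01 0 0 40" --pt "0 -0.07 2.2 0.01 0 0 40" --pt "0 -0.07 2.7 0.01 0 0 40" --pt "0 -0.07 3.02 0.01 0 0 40" --pt "0 -0.07 3.02 0.01 0 0 40" --pt "0 -0.07 3.02 0.01 0 0 40"

```text
time_s: 8.75
eef_pos: [582.0, -23.5, 379.9]
ee_rot: [-180.0, 25.0, 167.2]
contact_force: [-0.5, 0.4, -4.2]
grip_width: 0.613
```

```bash
python3 - <<'E'
from plan import *
p,R=bedtcp(92,0,3); delta(p,R)
cv2.imwrite('pics/s5.png',cv2.resize(ctrl.camera('side')[170:290,300:440],None,fx=5,fy=5,interpolation=cv2.INTER_CUBIC))
overlay(0,300,170,5)
E
```

```text
t 8.75 pos [582.  -23.5 379.9] rot [-180.    25.   167.2] F [-0.5  0.4 -4.2] g 55.9
delta [ 0.031 -0.001  0.26 ] [0.001 0.006 0.003] mm 8 deg 0.1
base in bed [93.2  0.1 10.9]
[[598.0, 247.0], [501.0, 363.0], [318.0, 359.0], [420.0, 250.0], [591.0, 225.0], [493.0, 340.0], [310.0, 337.0], [413.0, 229.0]]
```

View pics/s5.png

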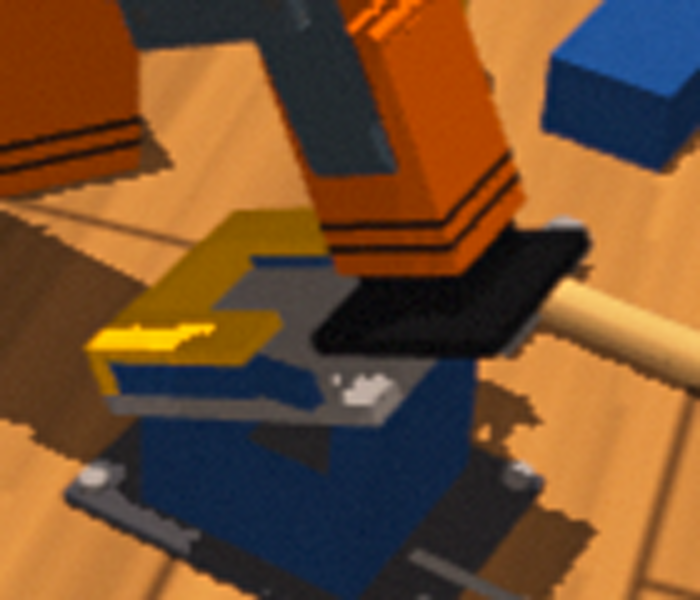

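>>> apply_moves --pt "0.03 0 0.08 0 0 0 40" --pt "0.03 0 0.18 0 0 0 40" --pt "0.03 0 0.26 0 0 0 40" --pt "0.03 0 0.26 0 0 0 40" --pt "0.03 0 0.26 0 0 0 40"

```text
time_s: 9.43
eef_pos: [584.4, -24.0, 372.0]
ee_rot: [-180.0, 25.0, 167.2]
contact_force: [0.8, 0.2, -4.5]
grip_width: 0.613
```

>>> apply_moves --pt "0 0 0.05 0 0 0 40" --pt "0 0 0.05 0 0 0 40"

```text
time_s: 9.68
eef_pos: [585.2, -24.2, 371.1]
ee_rot: [-180.0, 25.1, 167.2]
contact_force: [-4.1, 0.3, 3.2]
grip_width: 0.614
```

>>> apply_moves --pt "0 0 0.05 0 0 0 40" --pt "0 0 0.05 0 0 0 40"

```text
time_s: 9.93
eef_pos: [586.2, -24.4, 371.1]
ee_rot: [180.0, 25.2, 167.2]
contact_force: [-10.7, 0.6, 17.0]
grip_width: 0.614
```

Contact came at a nominal height of about 2 mm. I'll back off about 4 mm so the foot sits mid-gap, then slide downhill.

>>> apply_moves --pt "0 0 -0.13 0 0 0 40" --pt "0 0 -0.13 0 0 0 40" --pt "0.3 0 -0.13 0 0 0 40" --pt "0.6 0 -0.13 0 0 0 40" --pt "0.9 0 -0.13 0 0 0 40" --pt "1.0 0 -0.13 0 0 0 40" --pt "1.0 0 -0.13 0 0 0 40"

```text
time_s: 10.8
eef_pos: [557.4, -17.9, 360.1]
ee_rot: [-180.0, 25.0, 167.2]
contact_force: [-0.0, -0.6, -4.5]
grip_width: 0.614
```

```bash
python3 - <<'E'
from plan import *
p,R=bedtcp(0,0,4); delta(p,R)
cv2.imwrite('pics/s6.png',cv2.resize(ctrl.camera('side')[170:290,300:440],None,fx=5,fy=5,interpolation=cv2.INTER_CUBIC))
overlay(0,300,170,5)
E
```

```text
t 10.8 pos [557.4 -17.9 360.1] rot [-180.    25.   167.2] F [-0.  -0.6 -4.5] g 56.0
delta [ 2.055e+00  1.000e-03 -1.500e-02] [0.001 0.001 0.005] mm 62 deg 0.0
base in bed [62.1  0.   3.6]
[[535.0, 264.0], [436.0, 378.0], [261.0, 373.0], [364.0, 266.0], [528.0, 242.0], [428.0, 355.0], [253.0, 352.0], [357.0, 246.0]]
```

View pics/s6.png

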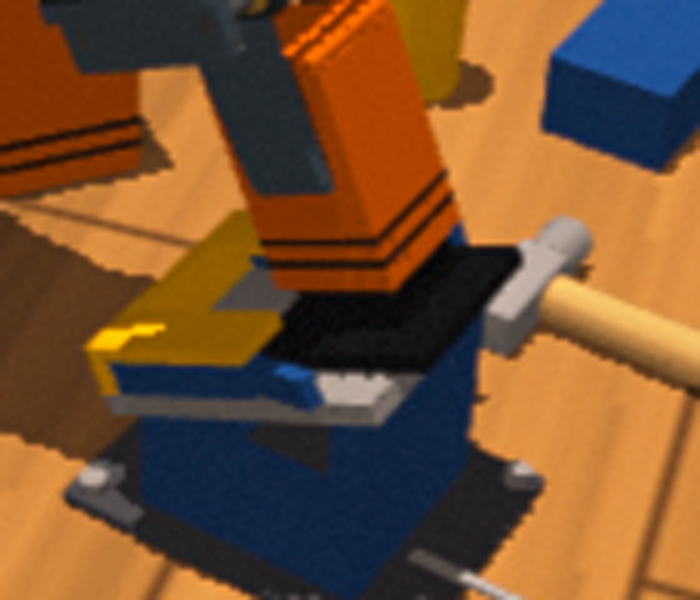

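The foot's leading edge is under the near lip at about (270,350) in the crop, with no contact force. Continuing.

>>> apply_moves --pt "0.2 0 0 0 0 0 40" --pt "0.5 0 0 0 0 0 40" --pt "0.8 0 0 0 0 0 40" --pt "1.1 0 0 0 0 0 40" --pt "1.4 0 0 0 0 0 40" --pt "1.6 0 0 0 0 0 40" --pt "1.6 0 0 0 0 0 40"

```text
time_s: 11.72
eef_pos: [514.7, -8.2, 339.6]
ee_rot: [-180.0, 25.0, 167.2]
contact_force: [-0.4, 0.2, -4.4]
grip_width: 0.614
```

>>> apply_moves --pt "0.12 0 0 0 0 0 40" --pt "0.25 0 0 0 0 0 40" --pt "0.35 0 0 0 0 0 40" --pt "0.35 0 0 0 0 0 40"

```text
time_s: 12.22
eef_pos: [505.6, -6.2, 335.2]
ee_rot: [-180.0, 25.0, 167.2]
contact_force: [-0.3, -0.7, -4.7]
grip_width: 0.615
```

```bash
python3 - <<'E'
from plan import *
p,R=bedtcp(0,0,4); delta(p,R)
cv2.imwrite('pics/s7.png',cv2.resize(ctrl.camera('side')[170:290,300:440],None,fx=5,fy=5,interpolation=cv2.INTER_CUBIC))
overlay(0,300,170,5)
E
```

```text
t 12.22 pos [505.6  -6.2 335.2] rot [-180.    25.   167.2] F [-0.3 -0.7 -4.7] g 56.1
delta [ 0.1    0.003 -0.018] [-0.    -0.001  0.004] mm 3 deg 0.0
base in bed [ 3.3 -0.   3.5]
[[414.0, 265.0], [312.0, 374.0], [151.0, 370.0], [256.0, 267.0], [406.0, 245.0], [304.0, 353.0], [143.0, 350.0], [249.0, 248.0]]
```

View pics/s7.png

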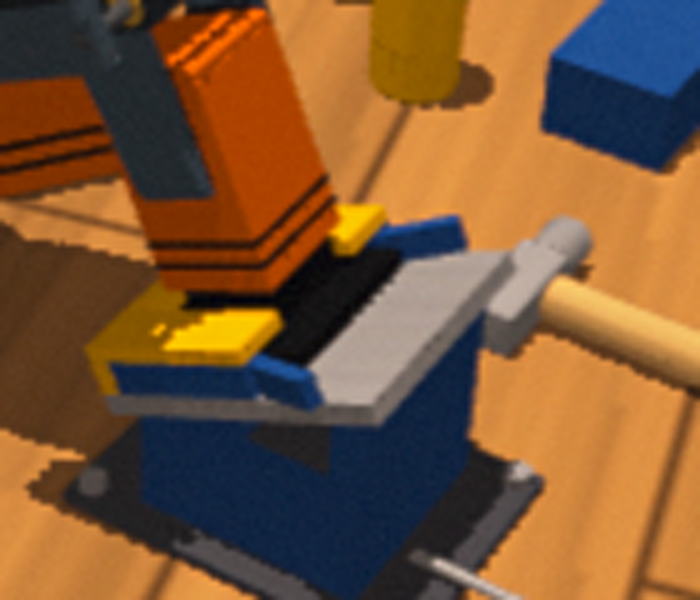

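Slid in freely. I'll advance in small steps until it meets the stop.

>>> apply_moves --pt "0.05 0 0 0 0 0 40" --pt "0.1 0 0 0 0 0 40" --pt "0.1 0 0 0 0 0 40"

```text
time_s: 12.65
eef_pos: [503.6, -5.7, 334.6]
ee_rot: [180.0, 25.1, 167.2]
contact_force: [3.6, -2.1, -1.9]
grip_width: 0.614
```

>>> apply_moves --pt "0.06 0 0 0 0 0 40" --pt "0.06 0 0 0 0 0 40"

```text
time_s: 12.9
eef_pos: [502.5, -5.4, 334.4]
ee_rot: [180.0, 25.2, 167.2]
contact_force: [5.0, -2.6, 2.4]
grip_width: 0.615
```

The stop is met, with about 5 N pointing uphill. I'll dwell, relieve the push slightly, then pull along the slant normal.

>>> apply_moves --pt "-0.04 0 0 0 0 0 40" --pt "-0.04 0 0 0 0 0 40" --pt "-0.04 0 0 0 0 0 40" --pt "-0.04 0 -0.06 0 0 0 40" --pt "-0.04 0 -0.15 0 0 0 40" --pt "-0.04 0 -0.3 0 0 0 40" --pt "-0.04 0 -0.45 0 0 0 40" --pt "-0.04 0 -0.6 0 0 0 40"

```text
time_s: 13.9
eef_pos: [494.7, -3.7, 349.6]
ee_rot: [-180.0, 24.9, 167.2]
contact_force: [8.3, -1.5, -10.7]
grip_width: 0.613
```

```bash
python3 - <<'E'
from plan import *
p,R=bedtcp(1,0,4+130); delta(p,R)
cv2.imwrite('pics/s8.png',cv2.resize(ctrl.camera('side')[170:290,300:440],None,fx=5,fy=5,interpolation=cv2.INTER_CUBIC))
overlay(0,300,170,5)
E
```

```text
t 13.9 pos [494.7  -3.7 349.6] rot [-180.    24.9  167.2] F [  8.3  -1.5 -10.7] g 56.0
delta [-6.200e-02  3.000e-03 -3.761e+00] [-0.001 -0.011  0.003] mm 113 deg 0.1
base in bed [-1.4 -0.2 21.6]
[[391.0, 229.0], [287.0, 336.0], [127.0, 334.0], [234.0, 232.0], [384.0, 208.0], [279.0, 314.0], [119.0, 313.0], [227.0, 213.0]]
```

View pics/s8.png

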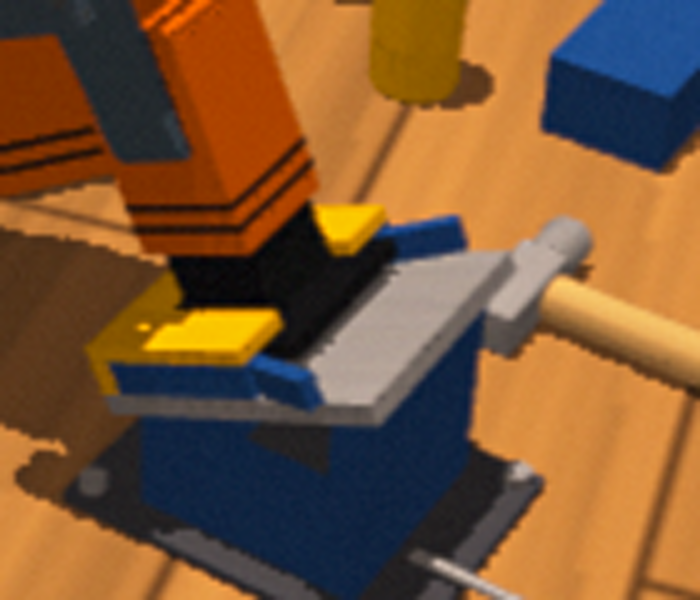

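The cover is drawing off and the base is held under the lips. Continuing the pull.

>>> apply_moves --pt "-0.02 0 -0.2 0 0 0 40" --pt "-0.04 0 -0.45 0 0 0 40" --pt "-0.04 0 -0.7 0 0 0 40" --pt "-0.04 0 -0.95 0 0 0 40" --pt "-0.04 0 -1.2 0 0 0 40" --pt "-0.04 0 -1.5 0 0 0 40" --pt "-0.04 0 -1.8 0 0 0 40" --pt "-0.04 0 -2.1 0 0 0 40"

```text
time_s: 14.95
eef_pos: [470.0, 1.9, 408.4]
ee_rot: [-180.0, 25.0, 167.2]
contact_force: [-0.1, 0.2, -1.3]
grip_width: 0.617
```

>>> apply_moves --pt "0 0 -0.3 0 0 0 40" --pt "0 0 -0.7 0 0 0 40" --pt "0 0 -1.1 0 0 0 40" --pt "0 0 -1.5 0 0 0 40" --pt "0 0 -1.9 0 0 0 40" --pt "0 0 -2.1 0 0 0 40" --pt "0 0 -2.1 0 0 0 40"

```text
time_s: 15.82
eef_pos: [444.2, 7.8, 465.3]
ee_rot: [-180.0, 25.1, 167.2]
contact_force: [-0.2, 0.3, -1.7]
grip_width: 0.613
```

```bash
python3 - <<'E'
from plan import *
p,R=bedtcp(1,0,4+130); delta(p,R)
cv2.imwrite('pics/s9.png',cv2.resize(ctrl.camera('side')[90:290,260:460],None,fx=3,fy=3,interpolation=cv2.INTER_CUBIC))
# placing: tcp targets
Rb=down(bay[2]); print(bay)
g=GR-29
for z in (150,0): delta([bay[0],bay[1],5+z+g+172],Rb)
E
```

```text
t 15.82 pos [444.2   7.8 465.3] rot [-180.    25.1  167.2] F [-0.2  0.3 -1.7] g 55.9
delta [-0.002  0.002  0.464] [0.002 0.007 0.004] mm 14 deg 0.1
[ 543.44265484 -368.97458409   11.70474508]
t 15.88 pos [444.2   7.8 464.8] rot [-180.    25.   167.2] F [-0.1 -0.2 -0.7] g 55.8
delta [ -4.427 -11.515   4.711] [-0.669  3.079 -3.012] mm 396 deg 34.9
t 15.88 pos [444.2   7.8 464.8] rot [-180.    25.   167.2] F [-0.1 -0.2 -0.7] g 55.8
delta [ -2.312 -11.514   9.241] [-0.669  3.079 -3.012] mm 448 deg 34.9
```

View pics/s9.png

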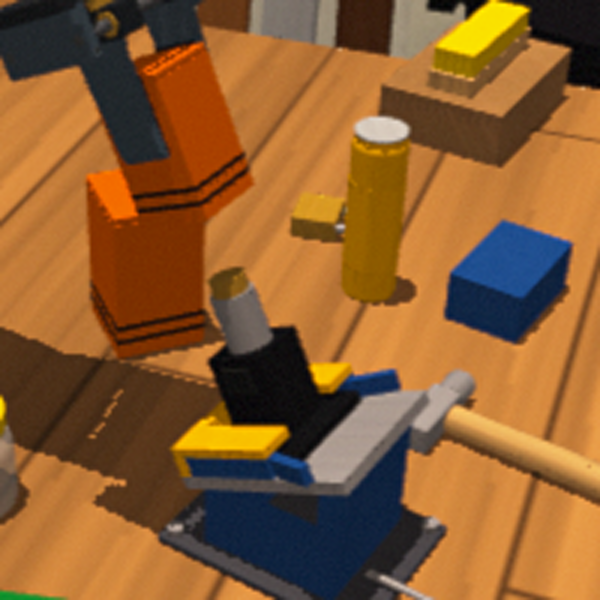

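The base sits home with the cutter exposed at about (235,300) in the crop, and the cover is clear. I'll carry it to above the bay.

```bash
python3 - <<'E'
from plan import *
delta([bay[0],bay[1],470],down(bay[2]))
E
```

```text
t 15.88 pos [444.2   7.8 464.8] rot [-180.    25.   167.2] F [-0.1 -0.2 -0.7] g 55.8
delta [ -5.513 -11.515   2.385] [-0.669  3.079 -3.012] mm 390 deg 34.9
```

>>> apply_moves --pt "-0.15 -0.35 0.06 -0.02 0.08 -0.08 40" --pt "-0.5 -1.0 0.2 -0.06 0.25 -0.25 40" --pt "-1.0 -2.1 0.43 -0.12 0.55 -0.53 40" --pt "-1.5 -3.2 0.66 -0.18 0.85 -0.82 40" --pt "-2.1 -4.3 0.9 -0.25 1.15 -1.1 40" --pt "-2.6 -5.4 1.12 -0.31 1.44 -1.4 40" --pt "-3.1 -6.5 1.35 -0.38 1.74 -1.7 40" --pt "-3.6 -7.4 1.55 -0.43 1.98 -1.95 40"

```text
time_s: 16.88
eef_pos: [510.0, -236.3, 467.6]
ee_rot: [-178.8, 8.8, -176.7]
contact_force: [-0.7, 0.0, -2.0]
grip_width: 0.614
```

```bash
python3 - <<'E'
from plan import *
delta([bay[0],bay[1],440],down(bay[2]))
E
```

```text
t 16.88 pos [ 510.  -236.3  467.6] rot [-178.8    8.8 -176.7] F [-0.7  0.  -2. ] g 56.0
delta [-0.707 -4.457  1.139] [-0.236  1.083 -1.059] mm 140 deg 12.3
```

>>> apply_moves --pt "-0.15 -0.9 0.2 -0.05 0.22 -0.2 40" --pt "-0.3 -1.8 0.4 -0.1 0.44 -0.42 40" --pt "-0.45 -2.7 0.65 -0.15 0.66 -0.64 40" --pt "-0.58 -3.6 0.9 -0.19 0.88 -0.86 40" --pt "-0.68 -4.2 1.1 -0.23 1.03 -1.0 40" --pt "-0.71 -4.46 1.14 -0.236 1.083 -1.06 40" --pt "-0.71 -4.46 1.14 -0.236 1.083 -1.06 40" --pt "-0.71 -4.46 1.14 -0.236 1.083 -1.06 40"

```text
time_s: 17.88
eef_pos: [543.2, -367.0, 441.1]
ee_rot: [-179.9, 0.1, -168.3]
contact_force: [-0.1, -0.2, -1.4]
grip_width: 0.613
```

```bash
python3 - <<'E'
from plan import *
delta([bay[0],bay[1],5+66+172+40],down(bay[2]))
cv2.imwrite('pics/s10.png',cv2.resize(ctrl.camera('side')[140:400,170:370],None,fx=2.3,fy=2.3,interpolation=cv2.INTER_CUBIC))
s=ctrl.state();m=s['eef_pos']-[0,0,238]; print(Cam(ctrl,'side').proj([m]),m)
E
```

```text
t 17.88 pos [ 543.2 -367.   441.1] rot [-1.799e+02  1.000e-01 -1.683e+02] F [-0.1 -0.2 -1.4] g 55.9
delta [ 0.019 -0.061  5.271] [-0.007  0.016 -0.002] mm 158 deg 0.1
[[239.95356617 300.20972403]] [ 543.23594095 -366.95326543  203.20865848]
```

View pics/s10.png

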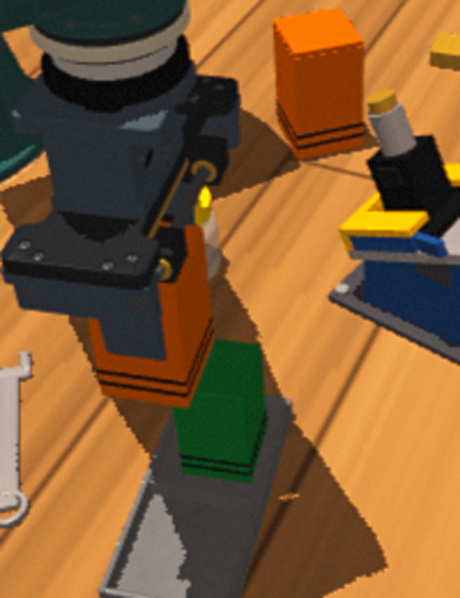

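>>> apply_moves --pt "0.02 -0.06 0.4 0 0 0 40" --pt "0.02 -0.06 1.1 0 0.01 0 40" --pt "0.02 -0.06 1.9 0 0.01 0 40" --pt "0.02 -0.06 2.7 0 0.01 0 40" --pt "0.02 -0.06 3.5 0 0.01 0 40" --pt "0.02 -0.06 4.3 0 0.01 0 40" --pt "0.02 -0.06 5.0 0 0.01 0 40" --pt "0.02 -0.06 5.27 0 0.01 0 40"

```text
time_s: 18.92
eef_pos: [543.0, -369.2, 280.7]
ee_rot: [180.0, -0.1, -168.3]
contact_force: [-0.3, 0.2, -0.8]
grip_width: 0.611
```

```bash
python3 - <<'E'
from plan import *
delta([bay[0],bay[1],5+66+172],down(bay[2]))
cv2.imwrite('pics/s11.png',cv2.resize(ctrl.camera('side')[200:400,170:370],None,fx=3,fy=3,interpolation=cv2.INTER_CUBIC))
cv2.imwrite('pics/t11.png',cv2.resize(ctrl.camera('top')[140:260,390:520],None,fx=5,fy=5,interpolation=cv2.INTER_CUBIC))
E
```

```text
t 18.93 pos [ 543.  -369.2  280.7] rot [ 1.800e+02 -1.000e-01 -1.683e+02] F [-0.3  0.2 -0.8] g 55.7
delta [-0.018  0.003  1.257] [ 0.006 -0.007 -0.003] mm 38 deg 0.1
```

View pics/s11.png

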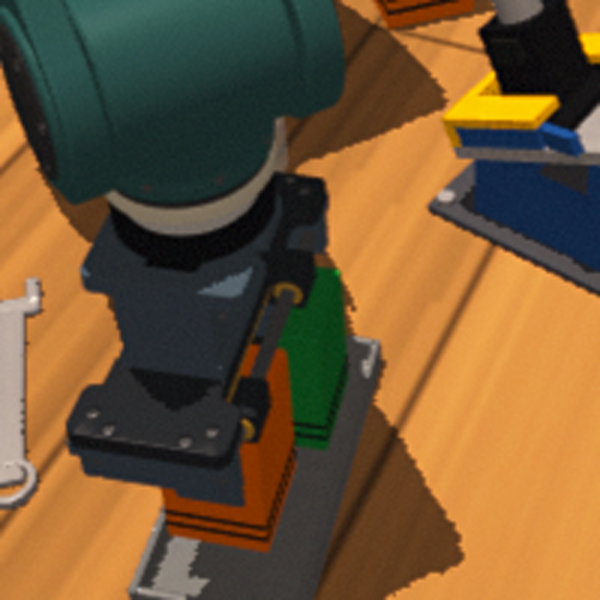

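View pics/t11.png

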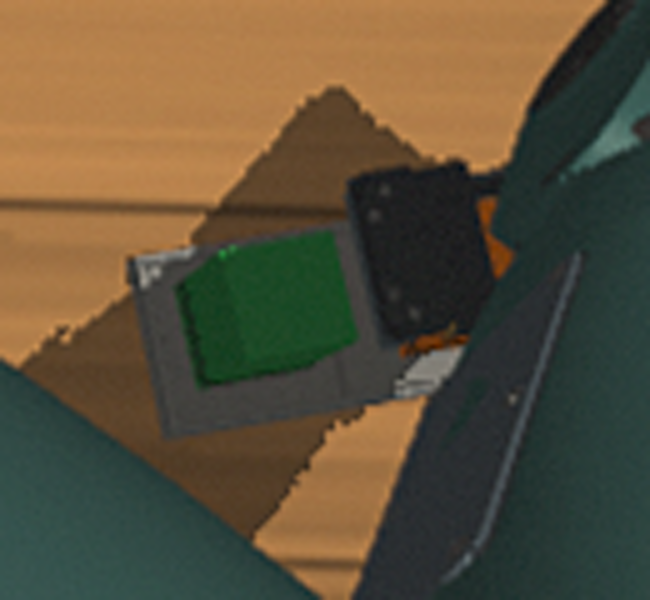

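The cover is over the free bay and the fingers are clear of the green cover. I'll lower it gently to contact.

>>> apply_moves --pt "-0.018 0 0.25 0 0 0 40" --pt "-0.018 0 0.55 0 0 0 40" --pt "-0.018 0 0.8 0 0 0 40" --pt "-0.018 0 1.0 0 0 0 40" --pt "-0.018 0 1.08 0 0 0 40" --pt "-0.018 0 1.08 0 0 0 40"

```text
time_s: 19.77
eef_pos: [543.9, -369.4, 250.3]
ee_rot: [-180.0, 0.0, -168.3]
contact_force: [1.1, -0.6, -1.4]
grip_width: 0.61
```

>>> apply_moves --pt "0 0 0.05 0 0 0 40" --pt "0 0 0.1 0 0 0 40" --pt "0 0 0.1 0 0 0 40"

```text
time_s: 20.15
eef_pos: [543.9, -369.4, 247.3]
ee_rot: [-180.0, 0.0, -168.3]
contact_force: [0.3, 0.7, -1.1]
grip_width: 0.61
```

>>> apply_moves --pt "0 0 0.03 0 0 0 40" --pt "0 0 0.06 0 0 0 40" --pt "0 0 0.06 0 0 0 40"

```text
time_s: 20.52
eef_pos: [543.9, -369.5, 245.5]
ee_rot: [-180.0, 0.0, -168.3]
contact_force: [-0.5, -0.9, -0.7]
grip_width: 0.613
```

>>> apply_moves --pt "0 0 0.03 0 0 0 40" --pt "0 0 0.06 0 0 0 40" --pt "0 0 0.06 0 0 0 40"

```text
time_s: 20.9
eef_pos: [543.9, -369.4, 243.7]
ee_rot: [-180.0, 0.0, -168.3]
contact_force: [0.5, 0.5, -1.0]
grip_width: 0.61
```

>>> apply_moves --pt "0 0 0.03 0 0 0 40" --pt "0 0 0.03 0 0 0 40"

```text
time_s: 21.15
eef_pos: [543.9, -369.5, 242.9]
ee_rot: [-179.9, 0.0, -168.3]
contact_force: [-0.3, 0.4, -2.0]
grip_width: 0.615
```

>>> apply_moves --pt "0 0 0.03 0 0 0 40" --pt "0 0 0.03 0 0 0 40"

```text
time_s: 21.4
eef_pos: [544.0, -369.5, 242.7]
ee_rot: [-180.0, 0.0, -168.3]
contact_force: [-4.1, 2.4, 11.0]
grip_width: 0.613
```

>>> apply_moves --pt "0 0 0.03 0 0 0 40" --pt "0 0 0.03 0 0 0 40"

```text
time_s: 21.65
eef_pos: [544.1, -369.6, 242.7]
ee_rot: [-180.0, 0.0, -168.3]
contact_force: [-8.6, 4.7, 24.3]
grip_width: 0.611
```

>>> apply_moves --pt "0 0 0.03 0 0 0 40" --pt "0 0 0.03 0 0 0 40"

```text
time_s: 21.9
eef_pos: [544.2, -369.7, 242.7]
ee_rot: [-180.0, 0.0, -168.3]
contact_force: [-13.7, 7.8, 36.8]
grip_width: 0.616
```

It's on the floor. I'll relieve the press, then open to 74 mm; wider isn't needed beside the green cover.

>>> apply_moves --pt "0 0 -0.07 0 0 0 40" --pt "0 0 -0.07 0 0 0 40"

```text
time_s: 22.15
eef_pos: [544.1, -369.6, 242.8]
ee_rot: [-179.9, 0.1, -168.3]
contact_force: [-2.9, 1.4, 9.5]
grip_width: 0.61
```

>>> apply_moves --pt "0 0 0 0 0 0 58" --pt "0 0 0 0 0 0 62" --pt "0 0 0 0 0 0 68" --pt "0 0 0 0 0 0 74" --pt "0 0 0 0 0 0 74" --pt "0 0 0 0 0 0 74"

```text
time_s: 22.9
eef_pos: [543.9, -369.4, 242.2]
ee_rot: [-180.0, 0.0, -168.3]
contact_force: [-0.4, 0.5, 0.6]
grip_width: 0.815
```

```bash
python3 - <<'E'
from plan import *
delta([bay[0],bay[1],243],down(bay[2]))
cv2.imwrite('pics/s12.png',cv2.resize(ctrl.camera('side')[200:400,170:370],None,fx=3,fy=3,interpolation=cv2.INTER_CUBIC))
E
```

```text
t 22.9 pos [ 543.9 -369.4  242.2] rot [-180.     0.  -168.3] F [-0.4  0.5  0.6] g 74.3
delta [ 0.012  0.018 -0.025] [-0.006  0.003 -0.003] mm 1 deg 0.1
```

View pics/s12.png

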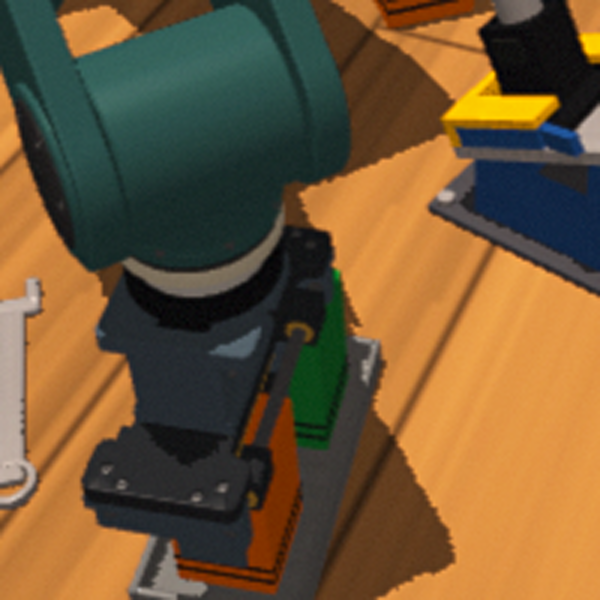

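The cover is standing and released. I'll retreat straight up, then move back toward the robot so the view is clear.

>>> apply_moves --pt "0 0 -0.3 0 0 0 74" --pt "0 0 -1.0 0 0 0 74" --pt "0 0 -2.0 0 0 0 74" --pt "0 0 -3.0 0 0 0 74" --pt "0 0 -4.2 0 0 0 74" --pt "0 0 -5.4 0 0 0 74" --pt "0 0 -6.4 0 0 0 74" --pt "0 0 -7.0 0 0 0 74"

```text
time_s: 23.95
eef_pos: [543.7, -369.2, 455.4]
ee_rot: [-179.8, 0.1, -168.3]
contact_force: [1.0, 0.4, -1.2]
grip_width: 0.808
```

>>> apply_moves --pt "0 -1 0 0 0 0 74" --pt "0.5 -2.4 0 0 0 0 74" --pt "1 -4 0 0 0 0 74" --pt "1.5 -5.6 0 0 0 0 74" --pt "2 -7.2 0 0 0 0 74" --pt "2 -8 0 0 0 0 74" --pt "2 -8 0 0 0 0 74" --pt "2 -8 0 0 0 0 74"

```text
time_s: 24.95
eef_pos: [533.6, -615.8, 452.4]
ee_rot: [-180.0, 0.0, -168.3]
contact_force: [0.8, 0.8, 1.0]
grip_width: 0.808
```

```bash
python3 - <<'E'
from plan import *
s=ctrl.state(); print(s['time_s'],s['eef_pos'],s['contact_force'])
t=ctrl.camera('top'); d=ctrl.camera('side')
cv2.imwrite('pics/s13.png',d); cv2.imwrite('pics/t13.png',t)
f=lambda i,x0,y0,x1,y1,k: cv2.resize(i[y0:y1,x0:x1],None,fx=k,fy=k,interpolation=cv2.INTER_CUBIC)
cv2.imwrite('pics/s14.png',np.hstack([f(d,200,270,320,400,4)[:480],f(d,305,180,385,300,4)]))
cv2.imwrite('pics/t14.png',np.hstack([f(t,405,160,505,240,4)[:320],f(t,300,110,380,190,4)]))
E
```

```text
24.95 [ 533.59360232 -615.76579685  452.38080725] [0.80223984 0.7856772  0.99117739]
```

View pics/s13.png

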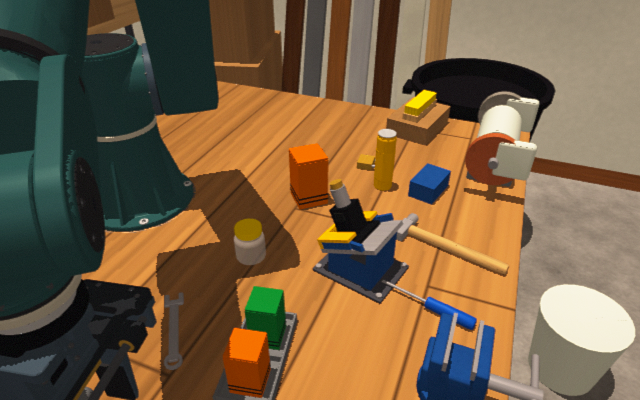

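View pics/s14.png

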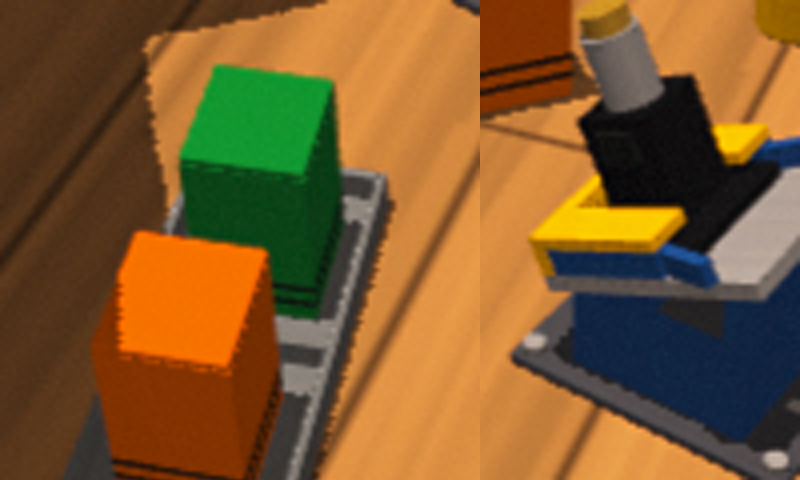

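View pics/t13.png

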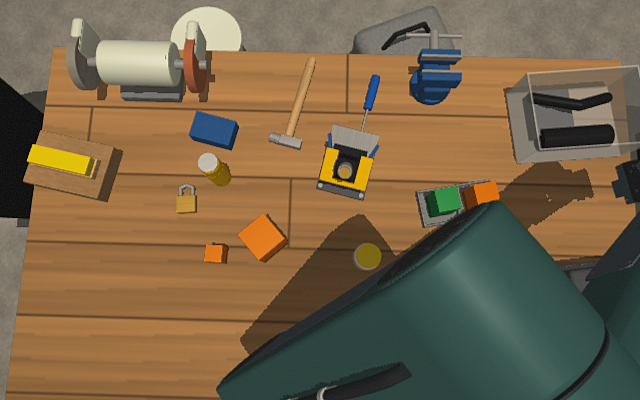

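```bash
python3 - <<'E'
from plan import *
c=Cam(ctrl,'side'); Rb=Rt.from_euler('z',bay[2],degrees=True).as_matrix()
q=np.array([[28*a,28*b,105] for a,b in((1,1),(1,-1),(-1,-1),(-1,1))])@Rb.T+[bay[0],bay[1],0]
print('side cover top',np.round((c.proj(q)-[200,270]+.5)*4).tolist())
print('top cover top',np.round(Cam(ctrl,'top').proj(q),1).tolist())
for n,x0,y0,k in(('side',305,180,4),('top',0,0,1)):
    q=np.array([[0,0,124],[-23,23,72],[-23,-23,72],[23,-23,72],[23,23,72]])@Rbed.T+tbed
    print(n,'cutter, core',np.round((Cam(ctrl,n).proj(q)-[x0,y0]+.5)*k,1).tolist())
t=cv2.imread('pics/t13.png'); f=lambda i,x0,y0,x1,y1,k: cv2.resize(i[y0:y1,x0:x1],None,fx=k,fy=k,interpolation=cv2.INTER_CUBIC)
cv2.imwrite('pics/t15.png',np.hstack([f(t,410,160,510,240,4),f(t,310,120,400,200,4)]))
E
```

```text
side cover top [[272.0, 250.0], [233.0, 367.0], [94.0, 345.0], [140.0, 230.0]]
top cover top [[472.9, 184.5], [495.3, 180.5], [501.0, 202.8], [478.4, 206.8]]
side cutter, core [[123.4, 10.9], [147.2, 81.1], [98.9, 124.2], [168.8, 121.7], [216.4, 77.3]]
top cutter, core [[345.5, 173.1], [334.7, 175.9], [353.7, 180.6], [358.6, 161.8], [339.3, 157.1]]
```

View pics/t15.png

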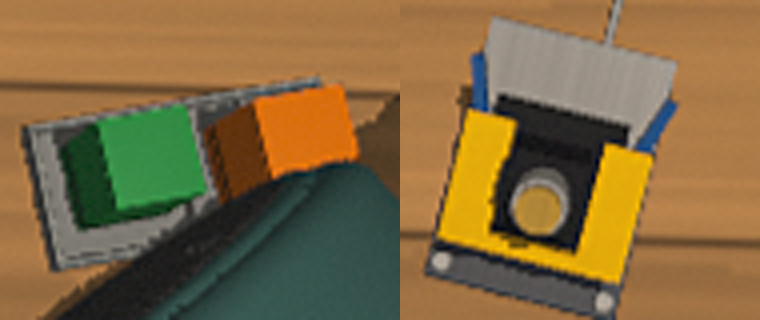

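```bash
python3 -c "
from plant import ctrl
print(ctrl.sign_off())"
```

```text
the job is handed in; nothing more can be done
None
```

I've handed the job in at about 25 s of the 58 s allowed. The sign-off gives no verdict.

**What I did:** I gripped the tube by its orange cover and lifted cover and base together. I slid the foot under the yellow lips until it met the stop, with about 5 N of push back. Then I pulled the cover off along the slant, set it mouth down in the free bay, let go and backed away.

**Last checks in both cameras:**
- **Base:** the cutter tip was within about 1 pixel of where it should be with the base fully home.
- **Orange cover:** its top corners in the side view were within about 1 pixel, roughly 2–3 mm, of the position for standing upright at the bay's centre.
- **Other items:** the green cover, can, padlock and jar look unmoved. I compared these by eye, not by measurement.
- **Gripper:** clear of everything, with no meaningful force reading.

**What didn't go to plan:**
- **Bed height:** the foot touched the bed about 2 mm earlier than the cameras said, so I raised it a few millimetres before sliding.
- **Setting the cover down:** I pressed it onto the tray floor with about 37 N before easing off. The press was through the fingers holding the cover.

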